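# Hold the dusting stencil over the iced cake

## Robot

A 6-joint arm with a two-finger parallel gripper is mounted at the origin on the work surface. World frame = base frame: x ahead of the robot, y to its left, z up, the work surface at z = 0. Lengths are in m, angles in rad, forces in N, time in s.
With the tool pointing down it reaches from about 0.425 to 0.95 m from the base axis. Payload 14.7 kg.
Tool frame: the origin (TCP) lies on the centre line of the jaws, within the pads' length; the fingertips stand 22 mm ahead of it and the grasp point (between the pads) lies 3 mm ahead of it; z points along the fingers, y is the line along which they close (so a half turn about z gives the same grasp; the last joint's range is limited). The gripper opens to 85 mm and grips with 20 to 120 N. Pads are 22 mm wide; open, the fingers measure 114 mm over their backs; the gripper's body (76 mm by 85 mm) begins 54 mm behind the grasp point. The pads swing forward as they close: fully open they stand 13 mm farther back than shut.
Start: joints at [-1.322, 0.48, 1.596, -0, 1.065, -0.047], TCP at [0.189, -0.622, 0.253] pointing down, gripper open.
Joint ranges: [-2.75, 2.75], [-0.82, 2.05], [0.23, 2.67], [-1.56, 4.7], [0.09, 2.69], [-2.92, 2.92]. Speed limits (rad/s): [1.89, 1.89, 2.39, 3.01, 3.01, 3.01].

## Interface

Orientations are given as a unit quaternion [x, y, z, w].
In Python, from station import state, snapshot, close_job gives the robot as it stands. The module is installed in compiled form; this text tells all that it offers.
- The arm moves only by the tool send_rows, never from a script. Its argument "motion" is a list of rows, each an object with "dp": the shift along the tool's x, y, z normalised to -1 to 1, where 1 is 0.1 m, a list of three; "rot": the turn, a rotation vector about the tool's x, y, z normalised to -1 to 1, where 1 is 4 degrees, a list of three. In form: [{"dp": [dx, dy, dz], "rot": [ax, ay, az]}, ...]. A call has 1 to 20 rows; each row shifts and turns the commanded pose from where the row before left it, along the tool's axes as they then stand; what a row does not reach is not made up. A row lasts 1/12 s, in which the tool goes at most 41.7 mm and 7.16 degrees, less where a joint would pass 70% of its speed; a pose out of reach is approached as far as the arm can. A call with a number of a shift or a turn outside -1 to 1 is refused whole. A call with a gripper value outside its range is refused whole. "jaw" is the closure, from -1 (fully open) to 1 (shut), set as the call begins (left out, the last holds). The fingers move at their own pace and stop on an object; "newtons" is the grip in N (left out, the last holds). Time passes only in rows, so rows that do not move let the fingers close. It gives the time, the measured TCP pose, the force, the opening and the grip force at its end, in the units of the state.
- state(): the state, without advancing time (a new reading comes with each control period).
- snapshot(name): name is "scene" or "top" or "wrist"; returns a dict with "img" (400x640x3 uint8, red, green, blue), "depth" (400x640 float32, m along the optical axis (not along the pixel's ray), 0 where there is no reading), "vertical_fov" (degrees; the focal length in pixels is half the picture's height over the tangent of half this angle, whatever the lens; pixels are square), "cx", "cy" (the principal point, pixels), "view" (4x4, takes a point from world to camera coordinates); the wrist camera has in their place "mount" (4x4, takes a point from camera to tool coordinates, whose origin is the TCP and whose axes are the flange's). Camera axes: x right, y down, z forward; pixel columns grow to the right and rows downward; lengths in m; the calibration is good to about 2 mm. The wrist camera is an equidistant fisheye: a pixel r from the principal point sees the ray r / f radians off the axis. A picture is of the moment at which its call begins: read the wrist's pose just before it.
- close_job(): hands the job in; it is judged then, once.
The state is a dict: "t": time; "joint_positions": joint angles; "joint_vel": joint speeds; "joint_torque": joint torques, N m; "tcp_pos": TCP position; "orientation": TCP orientation; "ft_force": force on the tool from outside, world axes, zero at the start; "moment": the same for the moment, N m; "gripper_width": opening from 0.0 (shut) to 1.0 (fully open); "finger_force": force on a finger pad.
Only numpy, scipy, OpenCV 4.12 (cv2) and the standard library are available. Lean on these libraries where they do the work, as an engineer would, in place of code of your own. Each camera call takes 0.05 s, during which the arm holds its last target. There are 200 camera calls.

## Task

Set the turntable's brake so that the cake cannot spin: press its black knob down, turn it clockwise from the green dot to the red dot and let it spring back up. Then take the blue stencil off the purple board by its black handle, carry it over the bottles and jars without disturbing any of them, and hold it level about 1 cm above the top of the iced cake, centred and with its edges parallel to the cake's, never touching the cake. Finish while still holding the stencil there, keeping it still.

Things in the scene. Friction and masses are not known exactly. Their poses are not given: they have to be found in the camera images.
- brake_grip (a point): Grip point on the vertical axis of the black brake knob, which stands on the turntable's foot, 185 mm from the turntable's axis. Bar grip 46 mm long, 15 wide, 28 high on a 48 mm skirt; this point is 6 mm below the bar's top, 107 mm above the table. x axis along the bar; its white pointer at -x starts at the green dot, away from the cake; the red dot is 60 degrees clockwise from above.
- brake_press (a joint): How far the brake knob is pressed down, m: 0 up, 0.006 fully down. A spring holds it up: 4 N starts it, 7 N holds it fully down.
- brake_turn (a joint): Angle of the brake knob, rad, growing clockwise seen from above: 0 off (green dot), 1.05 on (red dot), stop at 1.07. A lug lets it turn only while pressed more than 4.5 mm; turned beyond 0.98 it springs up when let go and stays on. Takes under 0.2 N m.
- cake: Square iced cake 140 x 140 mm, 60 mm high, cream with a brown band, on a 166 mm square gold card 4 mm thick, fixed at the centre of the turntable's round aluminium plate (280 mm diameter, top 62 mm above the table). The plate turns easily until braked. Origin: centre of the card's underside; z up, x and y along the cake's edges.
- cake_top (a point): Centre of the cake's flat top, 64 mm above the origin of cake, about 126 mm above the table; axes as cake.
- stencil: Blue square dusting stencil, 140 x 140 mm, 4 mm thick, with cut-outs, 0.09 to 0.2 kg, lying on a purple board (240 x 240 mm, 12 mm thick). Origin: centre of its underside; z up, x and y along its edges. A steel bail carries a black handle over its middle, along the stencil's y axis.
- stencil_grip (a point): Middle of the stencil's black handle, 60 mm above its underside; axes as stencil. The handle is 76 mm long (y), 16 mm wide (x) and 20 mm high, centred here.
- bottle_brown: Brown squeeze bottle with white spout, 66 mm diameter, 190 mm high, loose on the table in the row between board and turntable. Leave alone. Origin: centre of its underside.
- bottle_red: Red squeeze bottle, 66 mm diameter, 190 mm high, loose in the same row. Leave alone. Origin: centre of its underside.
- dredger: Steel sugar dredger with side handle, 72 mm diameter, 125 mm high, loose in the same row. Leave alone. Origin: centre of its underside.
- jar: Jar with purple band and white lid, 79 mm diameter, 117 mm high, loose in the same row. Leave alone. Origin: centre of its underside.
- bowl: Small steel bowl, 124 mm diameter, 55 mm high, beyond the board. Leave alone. Origin: centre of its underside.
- cups: Stack of white paper cups, 83 mm diameter, 133 mm high, left of the turntable. Leave alone. Origin: centre of its underside.
- palette_knife: Palette knife lying beyond the turntable, 260 mm long, wooden handle 18 mm high. Leave alone. Origin: underside, near its middle.
Things that resemble listed ones, but are neither listed nor needed, are in the scene too. There is more than one size of the stencil; the job needs the larger.

How it is judged:
On the way, in this order (a step that is already met when the one before it is completed fails the run):
1. the brake knob is pressed down (value of joint brake_press above 0.004 m), for 0.05 s.
2. the brake knob is turned to the red dot and has sprung back up (value of joint brake_turn above 0.93 rad and value of joint brake_press below 0.002 m), for 0.2 s.
3. the stencil is lifted off the board in the gripper (height (world z) of stencil above 0.05 m and contact force between stencil and the fingers above 0.5 N), for 0.2 s.
At the end, for the whole second after the job is handed in: Gripper holds the stencil still and level (4 degrees), underside 4 to 20 mm above the cake's top, touching nothing else, centred within 10 mm, edges parallel within 5.7 degrees (any of the four ways round); knob at the red dot and up; cake not turning (all of step 2 and z of stencil in the frame of cake_top between 0.004 and 0.02 m and horizontal distance between stencil and cake_top below 0.01 m and (angle between the x axis of stencil and the x axis of cake, either way round below 0.1 rad or angle between the x axis of stencil and the y axis of cake, either way round below 0.1 rad) and angle between stencil's own z axis and vertical below 0.07 rad and contact force between stencil and the fingers above 0.5 N and contact force between stencil and cake below 0.05 N and linear speed of stencil below 0.02 m/s and angular speed of cake below 0.05 rad/s); the arm keeps its last pose, push and grip.
It fails at once if the stencil or the robot touches the cake (contact force between cake and anything else above 0.3 N).
It fails at once if a bottle, jar or other bystander is moved more than 20 mm or tipped (distance of any of bottle_brown, bottle_red, dredger, jar, bowl, cups, palette_knife from where it was at the start of the episode above 0.02 m or angle between any of bottle_brown, bottle_red, dredger, jar, bowl, cups's own z axis and vertical above 0.4 rad).
It also fails if it takes over 61 s, if anything falls off the work surface, if the arm or the gripper's body presses on something with over 40 N, if the wrist force passes 120 N, or if a joint passes its speed limit or range.

## Working session

There is one attempt and no reset: what is moved stays moved. The work goes in short steps, Python scripts to look and compute and a tool call to move; the robot and the scene stay as the last step left them, time stands still between calls to the robot, and variables do not carry over. Pictures are saved under pics/ and viewed, at most 10 in all, crops included, and the job is handed in when it is done.

Besides the shell and the picture viewer there is one more tool, called after "Request:" as name([rows], argument=value, ...), one row to a line, values as JSON. send_rows: Moves the arm, as the interface text tells. Its arguments: {"type":"object","properties":{"motion":{"type":"array","items":{"type":"object","properties":{"dp":{"type":"array","items":{"type":"number"}},"rot":{"type":"array","items":{"type":"number"}}}}},"jaw":{"type":"number"},"newtons":{"type":"number"}},"required":["motion"]}

```bash
mkdir -p pics; cat > h.py <<'E'
import numpy as np, cv2
from station import state, snapshot
from scipy.spatial.transform import Rotation as R
def foc(s): return 200/np.tan(np.radians(s["vertical_fov"])/2)
def cloud(s):
    f=foc(s); v,u=np.mgrid[:400,:640]; z=s["depth"]
    p=np.stack([(u-s["cx"])/f*z,(v-s["cy"])/f*z,z],-1)
    V=np.array(s["view"]); return (p-V[:3,3])@V[:3,:3]
def plane(s,u,v,h):
    f=foc(s); V=np.array(s["view"]); d=V[:3,:3].T@np.array([(u-s["cx"])/f,(v-s["cy"])/f,1]); c=-V[:3,:3].T@V[:3,3]
    return c+d*(h-c[2])/d[2]
def save(n,im): cv2.imwrite("pics/"+n,im[...,::-1])
E
python3 - <<'E'
from h import *
import pickle
a={n:snapshot(n) for n in("top","scene")}
pickle.dump(a,open("a.pkl","wb"))
for n in a:
    save(n+"0.png",a[n]["img"]); print(n,a[n]["vertical_fov"],np.round(a[n]["view"],3).tolist())
print(state())
E
```

```text
top 43.84526209740404 [[-0.008, -1.0, -0.016, 0.024], [-0.998, 0.009, -0.063, 0.527], [0.063, 0.015, -0.998, 1.681], [0.0, 0.0, 0.0, 1.0]]
scene 43.670413215461835 [[-0.417, 0.909, -0.004, 0.205], [0.737, 0.336, -0.587, -0.316], [-0.532, -0.248, -0.81, 2.052], [0.0, 0.0, 0.0, 1.0]]
{'t': 0.1, 'joint_positions': array([-1.32160229e+00,  4.80781192e-01,  1.59679800e+00,  2.45585677e-05,
        1.06510545e+00, -4.65981277e-02]), 'joint_vel': array([-0.0002566 , -0.00044698, -0.00045996,  0.00134532, -0.00061904,
        0.0006186 ]), 'joint_torque': array([ 3.67448796e-03, -9.52254510e+01, -4.31041253e+01,  1.66794034e-04,
        5.27144352e-03, -3.49620825e-05]), 'tcp_pos': array([ 0.18941788, -0.62143255,  0.25273352]), 'orientation': array([ 9.89084025e-01,  1.47351597e-01, -4.45293435e-05, -5.44280280e-04]), 'ft_force': array([-0.24055619, -0.3077509 , -0.6332061 ]), 'moment': array([ 0.0036398 , -0.02045274,  0.01239063]), 'finger_force': 0.0, 'gripper_width': 0.9996448989455977}
```

View pics/top0.png

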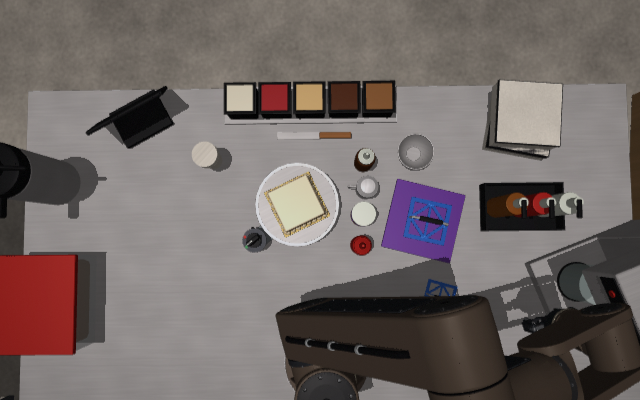

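View pics/scene0.png

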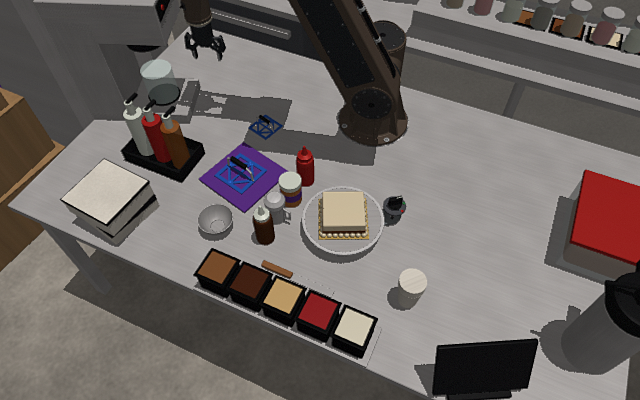

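Top view: the large stencil with its black handle is on the purple board at (430,221), the cake at (297,204), the knob at (254,239), and the row of containers at x≈364, y 159–245. Possible mix-ups:
- Stencil: the small blue one at (440,290), partly hidden and off the board. I choose the one on the board.
- Knob: the coffee grinder at (70,180) or the cups at (204,155). I choose the knob on the turntable's foot.

```bash
python3 - <<'E'
from h import *
import pickle
a=pickle.load(open("a.pkl","rb"))
for n in("top","scene"):
    s=a[n]; P=cloud(s); im=s["img"]; hsv=cv2.cvtColor(im,cv2.COLOR_RGB2HSV); s["P"]=P
    x,y,z=P[...,0],P[...,1],P[...,2]
    def fit(m,name,h=None):
        m=m.astype(np.uint8); k,l,st,c=cv2.connectedComponentsWithStats(m)
        i=1+np.argmax(st[1:,4]); q=P[l==i]
        r=cv2.minAreaRect((q[:,:2]*1000).astype(np.float32))
        print(n,name,len(q),"px",c[i].round(1),"mean",q.mean(0).round(4),"zmed",np.median(q[:,2]).round(4),"rect",np.round(r[0],1),np.round(r[1],1),round(r[2],1))
    cand=(abs(z-.126)<.006)&(hsv[...,2]>120)&(hsv[...,1]<110)
    if n=="top": w=np.zeros_like(cand); w[165:245,250:345]=1; w2=np.zeros_like(cand); w2[180:262,382:468]=1; w3=np.zeros_like(cand); w3[222:256,238:274]=1
    else: w=np.zeros_like(cand); w[180:265,300:385]=1; w2=np.zeros_like(cand); w2[140:210,198:290]=1;w3=np.zeros_like(cand); w3[190:226,382:408]=1
    fit(cand&w,"caketop")
    fit((abs(z-.064)<.006)&w&(hsv[...,1]>80),"card")
    blue=(hsv[...,0]>100)&(hsv[...,0]<118)&(hsv[...,1]>130)&w2&(z<.03)
    fit(cv2.morphologyEx(blue.astype(np.uint8),cv2.MORPH_CLOSE,np.ones((3,3))),"stencil")
    fit(w2&(z>.05),"handle")
    fit((hsv[...,0]>125)&(hsv[...,0]<145)&(hsv[...,1]>90)&w2,"board")
    fit(w3&(z>.09),"knob bar"); fit(w3&(z>.06),"knob all")
s=a["top"]
for nm,u,v in [("brown",365,159),("dredger",368,187),("jar",364,214),("red",361,245),("bowl",416,152),("cups",204,155)]:
    q=s["P"][v-8:v+9,u-8:u+9].reshape(-1,3); print(nm,q[q[:,2]>q[:,2].max()-.02].mean(0).round(3),q[:,2].max().round(3))
c=[cv2.resize(s["img"][215:265,225:290],(390,300),interpolation=cv2.INTER_CUBIC),cv2.resize(s["img"][180:262,382:470],(322,300))]
save("crop1.png",np.hstack(c))
E
```

```text
top caketop 1579 px [295.4 202.9] mean [0.5318 0.0952 0.1248] zmed 0.1247 rect [532.5  95.1] [138.7 139. ] 25.3
top card 84 px [319.8 210.8] mean [0.5089 0.0179 0.065 ] zmed 0.0647 rect [507.4  16.8] [ 63.4 122.9] 70.6
top stencil 965 px [426.9 220.5] mean [ 0.4753 -0.3453  0.016 ] zmed 0.0139 rect [ 484.1 -218.6] [415.6 156.2] 86.3
top handle 156 px [430.  220.1] mean [ 0.4745 -0.3434  0.0757] zmed 0.0776 rect [ 474.4 -345.6] [122.7  16.5] 76.7
top board 3161 px [420.6 220.3] mean [ 0.4763 -0.3228  0.0204] zmed 0.0102 rect [ 495.6 -243.7] [433.3 246.8] 78.1
top knob bar 75 px [252.3 240.3] mean [0.4133 0.2357 0.1098] zmed 0.1107 rect [412.7 235. ] [19.  44.6] 46.8
top knob all 452 px [253.8 240.3] mean [0.4132 0.233  0.0932] zmed 0.072 rect [400.1 138.2] [279.5  82.1] 81.3
scene caketop 1347 px [343.3 208.8] mean [0.5377 0.0925 0.1258] zmed 0.1258 rect [534.9  91.9] [138.9 138.4] 26.4
scene card 118 px [342.6 236.9] mean [0.6037 0.1202 0.0651] zmed 0.0657 rect [598.7 120.6] [ 37.5 164. ] 20.6
scene stencil 667 px [240.2 174. ] mean [ 0.4862 -0.3445  0.0231] zmed 0.0167 rect [876.6  38.6] [1307.1  189.2] 44.3
scene handle 627 px [278.  194.6] mean [ 0.5676 -0.1349  0.1128] zmed 0.1163 rect [ 577.  -140.4] [215.3  76.3] 11.6
scene board 2033 px [244.6 178.4] mean [ 0.4962 -0.3198  0.0228] zmed 0.0126 rect [832.   38.7] [1357.7  314.1] 47.0
scene knob bar 100 px [395.1 200.1] mean [0.4206 0.2329 0.1066] zmed 0.1092 rect [419.5 233.4] [23.5 47.1] 34.9
scene knob all 377 px [394.2 205.6] mean [0.4282 0.2349 0.0852] zmed 0.0735 rect [888.7 343.9] [1053.4   77.1] 13.3
brown [ 0.676 -0.13   0.181] 0.189
dredger [ 0.42  -0.006  1.711] 1.711
jar [ 0.42  -0.006  1.711] 1.711
red [ 0.42  -0.006  1.711] 1.711
bowl [ 0.42  -0.006  1.711] 1.711
cups [0.689 0.388 0.131] 0.141
```

View pics/crop1.png

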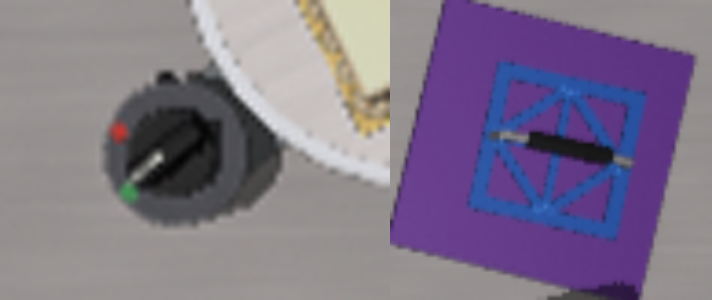

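Crop: the knob's white pointer is at the green dot (127,192), with the red dot at (119,132) clockwise of it. The right half shows the large stencil with its handle centred at (570,147). The measurements fit the given sizes: cake top 139 mm square at z 0.125, knob 0.186 m from the cake axis, handle top at z 0.078. I'll move to above the knob.

Request:
send_rows([
  {"dp": [0.31,-0.14,-0.02],"rot": [0,0,0]},
  {"dp": [0.31,-0.14,-0.02],"rot": [0,0,0]},
  {"dp": [0.31,-0.14,0],"rot": [0,0,0]},
  {"dp": [0.31,-0.14,0],"rot": [0,0,0]},
  {"dp": [0.31,-0.14,0],"rot": [0,0,0]},
  {"dp": [0.31,-0.14,0],"rot": [0,0,0]},
  {"dp": [0.31,-0.14,0],"rot": [0,0,0]},
  {"dp": [0.31,-0.14,0],"rot": [0,0,0]},
  {"dp": [0.31,-0.14,0],"rot": [0,0,0]},
  {"dp": [0.31,-0.14,0],"rot": [0,0,0]},
  {"dp": [0.31,-0.14,0],"rot": [0,0,0]},
  {"dp": [0.31,-0.14,0],"rot": [0,0,0]},
  {"dp": [0.31,-0.14,0],"rot": [0,0,0]},
  {"dp": [0.31,-0.14,0],"rot": [0,0,0]},
  {"dp": [0,0,0],"rot": [0,0,0]},
  {"dp": [0,0,0],"rot": [0,0,0]},
])

```text
t: 1.43
tcp_pos: [0.5485, -0.3063, 0.2568]
orientation: [0.989, 0.149, -0.0, -0.0]
ft_force: [0.2, -0.6, -0.2]
gripper_width: 1.002
finger_force: 0.0
```

Request:
send_rows([
  {"dp": [0.019,-0.348,0],"rot": [0,0,0]},
  {"dp": [0.019,-0.348,0],"rot": [0,0,0]},
  {"dp": [0.019,-0.348,0],"rot": [0,0,0]},
  {"dp": [0.019,-0.348,0],"rot": [0,0,0]},
  {"dp": [0.019,-0.348,0],"rot": [0,0,0]},
  {"dp": [0.019,-0.348,0],"rot": [0,0,0]},
  {"dp": [0.019,-0.348,0],"rot": [0,0,0]},
  {"dp": [0.019,-0.348,0],"rot": [0,0,0]},
  {"dp": [0.019,-0.348,0],"rot": [0,0,0]},
  {"dp": [0.019,-0.348,0],"rot": [0,0,0]},
  {"dp": [0.019,-0.348,0],"rot": [0,0,0]},
  {"dp": [0.019,-0.348,0],"rot": [0,0,0]},
  {"dp": [0.019,-0.348,0],"rot": [0,0,0]},
  {"dp": [0.019,-0.348,0],"rot": [0,0,0]},
  {"dp": [0.019,-0.348,0],"rot": [0,0,0]},
  {"dp": [0.019,-0.348,0],"rot": [0,0,0]},
])

```text
t: 2.77
tcp_pos: [0.4136, 0.2343, 0.2573]
orientation: [0.989, 0.147, -0.0, 0.0]
ft_force: [1.4, -0.3, 0.6]
gripper_width: 0.999
finger_force: 0.0
```

Request:
send_rows([
  {"dp": [0,0,0],"rot": [0,0,-1]},
  {"dp": [0,0,0],"rot": [0,0,-1]},
  {"dp": [0,0,0],"rot": [0,0,-1]},
  {"dp": [0,0,0],"rot": [0,0,-1]},
  {"dp": [0,0,0],"rot": [0,0,-1]},
  {"dp": [0,0,0],"rot": [0,0,-1]},
  {"dp": [0,0,0],"rot": [0,0,-1]},
  {"dp": [0,0,0],"rot": [0,0,-1]},
  {"dp": [0,0,0],"rot": [0,0,-1]},
  {"dp": [0,0,0],"rot": [0,0,-1]},
  {"dp": [0,0,0],"rot": [0,0,-1]},
  {"dp": [0,0,0],"rot": [0,0,-1]},
  {"dp": [0,0,0],"rot": [0,0,-1]},
  {"dp": [0,0,0],"rot": [0,0,-1]},
  {"dp": [0,0,0],"rot": [0,0,-1]},
  {"dp": [0,0,0],"rot": [0,0,-1]},
  {"dp": [0,0,0],"rot": [0,0,-1]},
  {"dp": [0,0,0],"rot": [0,0,-1]},
  {"dp": [0,0,0],"rot": [0,0,-1]},
  {"dp": [0,0,0],"rot": [0,0,-1]},
])

```text
t: 4.43
tcp_pos: [0.4143, 0.2327, 0.2572]
orientation: [0.662, 0.749, -0.0, 0.0]
ft_force: [-0.6, -0.3, 0.2]
gripper_width: 0.998
finger_force: 0.0
```

Request:
send_rows([
  {"dp": [0,0,0],"rot": [0,0,-1]},
  {"dp": [0,0,0],"rot": [0,0,-1]},
  {"dp": [0,0,0],"rot": [0,0,-1]},
  {"dp": [0,0,0],"rot": [0,0,-1]},
  {"dp": [0,0,0],"rot": [0,0,-1]},
  {"dp": [0,0,0],"rot": [0,0,-1]},
  {"dp": [0,0,0],"rot": [0,0,-1]},
  {"dp": [0,0,0],"rot": [0,0,-1]},
  {"dp": [0,0,0],"rot": [0,0,-0.35]},
  {"dp": [0,0,0],"rot": [0,0,0]},
  {"dp": [0,0,0],"rot": [0,0,0]},
])

```text
t: 5.35
tcp_pos: [0.4143, 0.2332, 0.2573]
orientation: [0.421, 0.907, -0.0, -0.0]
ft_force: [-0.6, 0.4, -0.3]
gripper_width: 0.997
finger_force: 0.0
```

```bash
cat >> h.py <<'E'
def wrist():
    st=state(); s=snapshot("wrist"); M=np.array(s["mount"]); f=foc(s)
    T=np.eye(4); T[:3,:3]=R.from_quat(st["orientation"]).as_matrix(); T[:3,3]=st["tcp_pos"]; C=T@M
    v,u=np.mgrid[:400,:640]; dx,dy=u-s["cx"],v-s["cy"]; r=np.hypot(dx,dy)+1e-9; th=r/f
    d=np.stack([np.tan(th)*dx/r,np.tan(th)*dy/r,np.ones_like(r)],-1)
    d[th>1.5]=np.nan
    P=(d*s["depth"][...,None])@C[:3,:3].T+C[:3,3]; P[s["depth"]<=0]=np.nan
    return st,s,P,C,d@C[:3,:3].T   # rays in world
def onplane(C,ray,h): return C[:3,3]+ray*((h-C[2,3])/ray[...,2])[...,None]
E
python3 - <<'E'
from h import *
import pickle
st,s,P,C,ray=wrist(); pickle.dump((st,s,P,C,ray),open("w1.pkl","wb"))
print(st["tcp_pos"],st["orientation"],s["vertical_fov"],C[:3,3],C[:3,2])
save("w1.png",s["img"])
E
```

```text
[0.41429199 0.23324745 0.25725003] [ 4.21081270e-01  9.07022904e-01 -1.08630132e-04 -5.89391883e-05] 65.70646984690485 [0.36012987 0.29566287 0.37730952] [ 0.20541212 -0.24553757 -0.94737382]
```

View pics/w1.png

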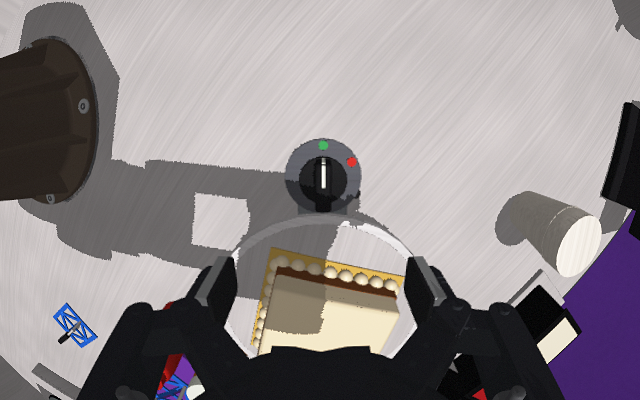

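The wrist view shows the knob at (323,180), its pointer up towards the green dot at (323,145) and the red dot at (352,160). The bar lines up with the tool.

```bash
python3 - <<'E'
from h import *
import pickle
st,s,P,C,ray=pickle.load(open("w1.pkl","rb"))
w=np.zeros((400,640),bool); w[145:215,290:352]=1
m=w&(P[...,2]>.100)&(P[...,2]<.125); q=P[m]; print(len(q),q.mean(0),np.median(q[:,2]))
r=cv2.minAreaRect((q[q[:,2]>.108][:,:2]*1000).astype(np.float32)); print("bar",r)
hsv=cv2.cvtColor(s["img"],cv2.COLOR_RGB2HSV)
wh=w&(hsv[...,2]>170)&(hsv[...,1]<60); v,u=np.nonzero(wh); print("pointer px",u.mean(),v.mean(),len(u)); X=onplane(C,ray[wh],.113); print("pointer",X.mean(0))
c,d,_=cv2.fitLine(X[:,:2].astype(np.float32),2,0,.01,.01).reshape(2,2)[[1,0,0]]; print("dir",np.degrees(np.arctan2(d[1],d[0]))%180)
# skirt circle: dark region at z .085
sk=w&(abs(P[...,2]-.085)<.006); q=P[sk]; print("skirt",len(q),cv2.minEnclosingCircle((q[:,:2]*1000).astype(np.float32)))
for n,lo,hi in(("green",45,80),("red",0,6)):
    g=np.zeros_like(w); g[135:175,310:365]=1; g&=(hsv[...,0]>=lo)&(hsv[...,0]<=hi)&(hsv[...,1]>120); print(n,np.nanmedian(P[g],0),g.sum())
t=np.radians(np.linspace(0,1,2))
# cake top from the wrist not whole; yaw of tool
e=R.from_quat(st["orientation"]).as_matrix(); print("psi",np.degrees(np.arctan2(e[1,0],e[0,0])))
E
```

```text
847 [0.41237671 0.23698947 0.1117178 ] 0.11212373770349765
bar ((413.4517517089844, 235.94647216796875), (14.763209342956543, 45.977256774902344), 39.90939712524414)
pointer px 316.9612903225806 164.0258064516129 155
pointer [0.39480006 0.24962324 0.113     ]
dir 5.332216
skirt 1046 ((413.730712890625, 235.7227783203125), 24.321704864501953)
green [0.3920471  0.2611061  0.07038753] 64
red [0.424933   0.2670241  0.07036134] 69
psi 130.19425664316415
```

Bar centre is (0.4136, 0.2358) at 129.9°, and its size (46×14.8 mm) and the skirt radius (24.3 mm) match. Going down to grip it.

Request:
send_rows([
  {"dp": [0.024,0.011,0.2],"rot": [0,0,0]},
  {"dp": [0,0,0.25],"rot": [0,0,0]},
  {"dp": [0,0,0.25],"rot": [0,0,0]},
  {"dp": [0,0,0.25],"rot": [0,0,0]},
  {"dp": [0,0,0.2],"rot": [0,0,0]},
  {"dp": [0,0,0.15],"rot": [0,0,0]},
  {"dp": [0,0,0.1],"rot": [0,0,0]},
  {"dp": [0,0,0.04],"rot": [0,0,0]},
  {"dp": [0,0,0],"rot": [0,0,0]},
  {"dp": [0,0,0],"rot": [0,0,0]},
])

```text
t: 6.23
tcp_pos: [0.4139, 0.2364, 0.1138]
orientation: [0.42, 0.908, 0.0, 0.0]
ft_force: [0.5, -0.3, -0.1]
gripper_width: 0.997
finger_force: 0.0
```

Request:
send_rows([
  {"dp": [0,0,0],"rot": [0,0,0]},
  {"dp": [0,0,0],"rot": [0,0,0]},
  {"dp": [0,0,0],"rot": [0,0,0]},
  {"dp": [0,0,0],"rot": [0,0,0]},
  {"dp": [0,0,0],"rot": [0,0,0]},
  {"dp": [0,0,0],"rot": [0,0,0]},
  {"dp": [0,0,0],"rot": [0,0,0]},
  {"dp": [0,0,0],"rot": [0,0,0]},
  {"dp": [0,0,0],"rot": [0,0,0]},
  {"dp": [0,0,0],"rot": [0,0,0]},
  {"dp": [0,0,0],"rot": [0,0,0]},
  {"dp": [0,0,0],"rot": [0,0,0]},
], jaw=1, newtons=50)

```text
t: 7.23
tcp_pos: [0.4142, 0.2367, 0.1135]
orientation: [0.42, 0.908, 0.001, 0.0]
ft_force: [2.2, 5.4, 2.9]
gripper_width: 0.163
finger_force: 51.8
```

Request:
send_rows([
  {"dp": [0,0,0.025],"rot": [0,0,0]},
  {"dp": [0,0,0.025],"rot": [0,0,0]},
  {"dp": [0,0,0.02],"rot": [0,0,0]},
  {"dp": [0,0,0],"rot": [0,0,0]},
  {"dp": [0,0,0],"rot": [0,0,0]},
  {"dp": [0,0,0],"rot": [0,0,0]},
])

```text
t: 7.73
tcp_pos: [0.4144, 0.2368, 0.1073]
orientation: [0.42, 0.908, 0.001, 0.001]
ft_force: [-2.3, 4.2, 29.0]
gripper_width: 0.163
finger_force: 55.8
```

Request:
send_rows([
  {"dp": [0,0,0],"rot": [0,0,0.5]},
  {"dp": [0,0,0],"rot": [0,0,1]},
  {"dp": [0,0,0],"rot": [0,0,1]},
  {"dp": [0,0,0],"rot": [0,0,1]},
  {"dp": [0,0,0],"rot": [0,0,1]},
  {"dp": [0,0,0],"rot": [0,0,1]},
  {"dp": [0,0,0],"rot": [0,0,1]},
  {"dp": [0,0,0],"rot": [0,0,1]},
  {"dp": [0,0,0],"rot": [0,0,1]},
  {"dp": [0,0,0],"rot": [0,0,1]},
  {"dp": [0,0,0],"rot": [0,0,1]},
  {"dp": [0,0,0],"rot": [0,0,1]},
  {"dp": [0,0,0],"rot": [0,0,1]},
  {"dp": [0,0,0],"rot": [0,0,1]},
  {"dp": [0,0,0],"rot": [0,0,1]},
  {"dp": [0,0,0],"rot": [0,0,0.7]},
  {"dp": [0,0,0],"rot": [0,0,0]},
  {"dp": [0,0,0],"rot": [0,0,0]},
  {"dp": [0,0,0],"rot": [0,0,0]},
])

```text
t: 9.32
tcp_pos: [0.4152, 0.237, 0.1074]
orientation: [0.821, 0.57, 0.002, 0.0]
ft_force: [2.2, 3.8, 25.7]
gripper_width: 0.165
finger_force: 55.3
```

```bash
python3 -c "
from h import *
st=state(); print(st); e=R.from_quat(st['orientation']).as_matrix(); print('psi',np.degrees(np.arctan2(e[1,0],e[0,0])))"
```

```text
{'t': 9.3167, 'joint_positions': array([4.55348194e-01, 4.64207354e-01, 2.11773011e+00, 1.16871873e-05,
       5.55906147e-01, 8.12341929e-01]), 'joint_vel': array([-0.00025701, -0.0011377 , -0.00117192, -0.00086607, -0.0005931 ,
       -0.00078944]), 'joint_torque': array([-8.67947582e-01, -6.13744783e+01, -1.63012773e+01, -4.99981754e-01,
        1.07026555e+00,  1.07081101e-02]), 'tcp_pos': array([0.41515923, 0.23703034, 0.10741779]), 'orientation': array([8.21420611e-01, 5.70319793e-01, 1.85349998e-03, 2.79945341e-04]), 'ft_force': array([ 2.1992019 ,  3.80003234, 25.72540018]), 'moment': array([ 0.62071989, -0.184203  , -0.02098637]), 'finger_force': 55.29086887836456, 'gripper_width': 0.1646931001244495}
psi 69.54539853210878
```

Turned 60.7°. Now I'll let it rise and open the jaws.

Request:
send_rows([
  {"dp": [0,0,-0.03],"rot": [0,0,0]},
  {"dp": [0,0,-0.03],"rot": [0,0,0]},
  {"dp": [0,0,-0.01],"rot": [0,0,0]},
  {"dp": [0,0,0],"rot": [0,0,0]},
  {"dp": [0,0,0],"rot": [0,0,0]},
])

```text
t: 9.73
tcp_pos: [0.4151, 0.2371, 0.1137]
orientation: [0.821, 0.57, 0.002, 0.0]
ft_force: [5.3, 6.9, 6.2]
gripper_width: 0.163
finger_force: 52.8
```

Request:
send_rows([
  {"dp": [0,0,0],"rot": [0,0,0]},
  {"dp": [0,0,0],"rot": [0,0,0]},
  {"dp": [0,0,0],"rot": [0,0,0]},
  {"dp": [0,0,0],"rot": [0,0,0]},
  {"dp": [0,0,0],"rot": [0,0,0]},
  {"dp": [0,0,0],"rot": [0,0,0]},
  {"dp": [0,0,0],"rot": [0,0,0]},
  {"dp": [0,0,0],"rot": [0,0,0]},
  {"dp": [0,0,0],"rot": [0,0,0]},
  {"dp": [0,0,0],"rot": [0,0,0]},
], jaw=-1)

```text
t: 10.57
tcp_pos: [0.4136, 0.2363, 0.1133]
orientation: [0.821, 0.57, 0.0, -0.0]
ft_force: [-0.5, 1.2, 0.5]
gripper_width: 1.003
finger_force: 0.0
```

Request:
send_rows([
  {"dp": [0,0,-0.1],"rot": [0,0,0]},
  {"dp": [0,0,-0.3],"rot": [0,0,0]},
  {"dp": [0,0,-0.3],"rot": [0,0,0]},
  {"dp": [0,0,-0.3],"rot": [0,0,0]},
  {"dp": [0,0,-0.3],"rot": [0,0,0]},
  {"dp": [0,0,-0.3],"rot": [0,0,0]},
  {"dp": [0,0,-0.1],"rot": [0,0,0]},
  {"dp": [0,0,0],"rot": [0,0,0]},
  {"dp": [0,0,0],"rot": [0,0,0]},
])

```text
t: 11.32
tcp_pos: [0.4136, 0.2363, 0.2838]
orientation: [0.821, 0.57, 0.001, 0.0]
ft_force: [0.3, -0.5, 0.7]
gripper_width: 1.0
finger_force: 0.0
```

```bash
python3 - <<'E'
from h import *
import pickle
st,s,P,C,ray=wrist(); pickle.dump((st,s,P,C,ray),open("w2.pkl","wb"))
save("w2.png",s["img"])
print(st["tcp_pos"],st["orientation"])
q=P[(np.hypot(P[...,0]-.4136,P[...,1]-.2358)<.03)&(P[...,2]>.1)&(P[...,2]<.13)]
print(len(q),np.median(q[:,2]),cv2.minAreaRect((q[:,:2]*1000).astype(np.float32)))
a={n:snapshot(n) for n in("top","scene")}; pickle.dump(a,open("b.pkl","wb"))
E
```

```text
[0.41355015 0.2362751  0.28382447] [8.21393471e-01 5.70361583e-01 6.49380039e-04 9.55867951e-05]
642 0.11238596448982047 ((414.2080383300781, 236.5656280517578), (44.8990592956543, 13.016136169433594), 69.4692153930664)
```

View pics/w2.png

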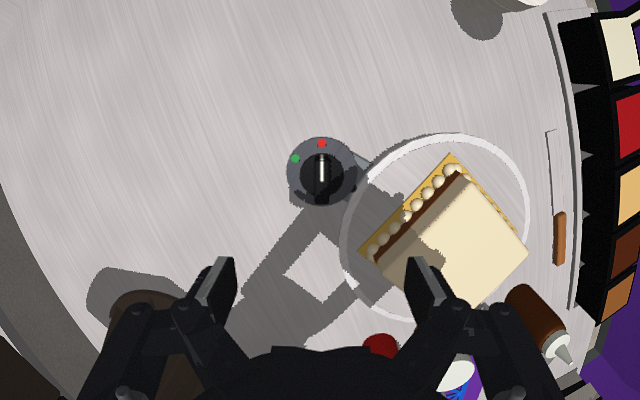

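The wrist view shows the pointer (322,170) now at the red dot (321,142), with the bar at 69.5° and its top back at z 0.112, so the brake is set. Moving over to the stencil.

Request:
send_rows([
  {"dp": [-0.231,0.2,0],"rot": [0,0,0]},
  {"dp": [-0.231,0.2,0],"rot": [0,0,0]},
  {"dp": [-0.231,0.2,0],"rot": [0,0,0]},
  {"dp": [-0.231,0.2,0],"rot": [0,0,0]},
  {"dp": [-0.231,0.2,0],"rot": [0,0,0]},
  {"dp": [-0.231,0.2,0],"rot": [0,0,0]},
  {"dp": [-0.231,0.2,0],"rot": [0,0,0]},
  {"dp": [-0.231,0.2,0],"rot": [0,0,0]},
  {"dp": [-0.231,0.2,0],"rot": [0,0,0]},
  {"dp": [-0.231,0.2,0],"rot": [0,0,0]},
])

```text
t: 12.3
tcp_pos: [0.5199, -0.0516, 0.282]
orientation: [0.821, 0.57, -0.001, -0.001]
ft_force: [0.9, -0.2, -1.1]
gripper_width: 1.0
finger_force: 0.0
```

Request:
send_rows([
  {"dp": [-0.325,0.067,0],"rot": [0,0,0]},
  {"dp": [-0.325,0.067,0],"rot": [0,0,0]},
  {"dp": [-0.325,0.067,0],"rot": [0,0,0]},
  {"dp": [-0.325,0.067,0],"rot": [0,0,0]},
  {"dp": [-0.325,0.067,0],"rot": [0,0,0]},
  {"dp": [-0.325,0.067,0],"rot": [0,0,0]},
  {"dp": [-0.325,0.067,0],"rot": [0,0,0]},
  {"dp": [-0.325,0.067,0],"rot": [0,0,0]},
  {"dp": [-0.325,0.067,0],"rot": [0,0,0]},
  {"dp": [0,0,0],"rot": [0,0,-1]},
  {"dp": [0,0,0],"rot": [0,0,-0.8]},
  {"dp": [0,0,0],"rot": [0,0,0]},
  {"dp": [0,0,0],"rot": [0,0,0]},
  {"dp": [0,0,0],"rot": [0,0,0]},
])

```text
t: 13.47
tcp_pos: [0.4744, -0.3447, 0.2826]
orientation: [0.784, 0.62, -0.0, -0.001]
ft_force: [0.1, -0.8, -0.4]
gripper_width: 1.004
finger_force: 0.0
```

```bash
cat > sten.py <<'E'
from h import *
import sys
st,s,P,C,ray=wrist(); print(st["tcp_pos"],st["orientation"])
e=R.from_quat(st["orientation"]).as_matrix(); print("psi",np.degrees(np.arctan2(e[1,0],e[0,0])))
hsv=cv2.cvtColor(s["img"],cv2.COLOR_RGB2HSV)
near=np.hypot(P[...,0]-.475,P[...,1]+.345)<.13
q=P[near&(P[...,2]>.06)&(P[...,2]<.085)&(hsv[...,2]<70)]
print("handle",len(q),q.mean(0),np.percentile(q[:,2],[5,50,95]),cv2.minAreaRect((q[:,:2]*1000).astype(np.float32)))
b=near&(hsv[...,0]>100)&(hsv[...,0]<118)&(hsv[...,1]>120)&(P[...,2]<.03)
X=P[b]; print("stencil",len(X),np.median(X[:,2]),cv2.minAreaRect((X[:,:2]*1000).astype(np.float32)))
save("w3.png",s["img"])
import pickle; a=pickle.load(open("b.pkl","rb"))
for n in a:
    p=cloud(a[n]); h=cv2.cvtColor(a[n]["img"],cv2.COLOR_RGB2HSV)
    q=p[(np.hypot(p[...,0]-.475,p[...,1]+.345)<.06)&(p[...,2]>.06)&(p[...,2]<.09)&(h[...,2]<80)]
    print(n,len(q),q.mean(0),cv2.minAreaRect((q[:,:2]*1000).astype(np.float32)))
E
python3 sten.py
```

```text
[ 0.47444311 -0.34472012  0.28261481] [ 7.84451742e-01  6.20189580e-01 -1.19243860e-04 -5.78037559e-04]
psi 76.65995968323979
handle 953 [ 0.47516393 -0.34597003  0.08110061] [0.07923599 0.08127462 0.0825685 ] ((474.5283203125, -347.32977294921875), (75.16918182373047, 14.95770263671875), 77.11896514892578)
stencil 5989 0.015497583160215045 ((474.2035217285156, -348.40936279296875), (140.35452270507812, 140.6248779296875), 77.02274322509766)
top 118 [ 0.47427426 -0.34503686  0.07958927] ((474.9427795410156, -344.73248291015625), (74.6077880859375, 16.687381744384766), 76.70380401611328)
scene 101 [ 0.47976415 -0.3498814   0.07913022] ((477.3519592285156, -357.3003234863281), (91.01944732666016, 20.12771987915039), 77.3479232788086)
```

View pics/w3.png

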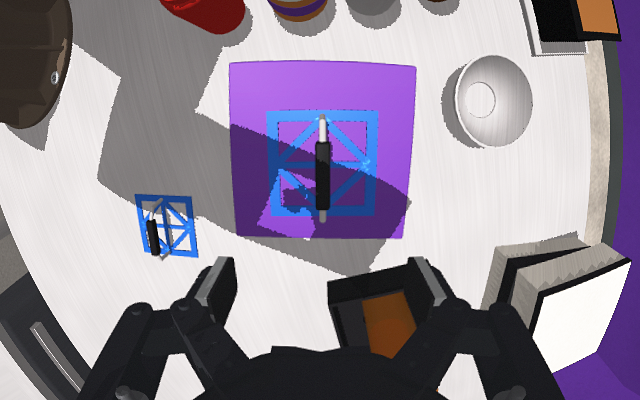

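The wrist view shows the large stencil (140.4 mm across) on the purple board, its handle centred at (323,175). The small one (168,226) lies off the board. The handle is at (0.4745, −0.3475) with yaw 77°. Going down.

Request:
send_rows([
  {"dp": [-0.027,0.006,0.2],"rot": [0,0,-0.1]},
  {"dp": [0,0,0.3],"rot": [0,0,0]},
  {"dp": [0,0,0.3],"rot": [0,0,0]},
  {"dp": [0,0,0.3],"rot": [0,0,0]},
  {"dp": [0,0,0.3],"rot": [0,0,0]},
  {"dp": [0,0,0.25],"rot": [0,0,0]},
  {"dp": [0,0,0.2],"rot": [0,0,0]},
  {"dp": [0,0,0.15],"rot": [0,0,0]},
  {"dp": [0,0,0.075],"rot": [0,0,0]},
  {"dp": [0,0,0],"rot": [0,0,0]},
  {"dp": [0,0,0],"rot": [0,0,0]},
])

```text
t: 14.43
tcp_pos: [0.4747, -0.3478, 0.0761]
orientation: [0.782, 0.623, 0.0, -0.0]
ft_force: [0.3, 0.5, -0.8]
gripper_width: 0.995
finger_force: 0.0
```

Request:
send_rows([
  {"dp": [0,0,0],"rot": [0,0,0]},
  {"dp": [0,0,0],"rot": [0,0,0]},
  {"dp": [0,0,0],"rot": [0,0,0]},
  {"dp": [0,0,0],"rot": [0,0,0]},
  {"dp": [0,0,0],"rot": [0,0,0]},
  {"dp": [0,0,0],"rot": [0,0,0]},
  {"dp": [0,0,0],"rot": [0,0,0]},
  {"dp": [0,0,0],"rot": [0,0,0]},
  {"dp": [0,0,0],"rot": [0,0,0]},
  {"dp": [0,0,0],"rot": [0,0,0]},
  {"dp": [0,0,0],"rot": [0,0,0]},
  {"dp": [0,0,0],"rot": [0,0,0]},
], jaw=1, newtons=70)

```text
t: 15.43
tcp_pos: [0.4747, -0.3481, 0.0763]
orientation: [0.782, 0.623, 0.0, 0.0]
ft_force: [-0.1, 0.7, 8.0]
gripper_width: 0.174
finger_force: 69.5
```

Request:
send_rows([
  {"dp": [0,0,-0.05],"rot": [0,0,0]},
  {"dp": [0,0,-0.15],"rot": [0,0,0]},
  {"dp": [0,0,-0.25],"rot": [0,0,0]},
  {"dp": [0,0,-0.3],"rot": [0,0,0]},
  {"dp": [0,0,-0.3],"rot": [0,0,0]},
  {"dp": [0,0,-0.3],"rot": [0,0,0]},
  {"dp": [0,0,-0.3],"rot": [0,0,0]},
  {"dp": [0,0,-0.3],"rot": [0,0,0]},
  {"dp": [0,0,-0.2],"rot": [0,0,0]},
  {"dp": [0,0,-0.15],"rot": [0,0,0]},
  {"dp": [0,0,-0.05],"rot": [0,0,0]},
  {"dp": [0,0,0],"rot": [0,0,0]},
  {"dp": [0,0,0],"rot": [0,0,0]},
  {"dp": [0,0,0],"rot": [0,0,0]},
])

```text
t: 16.6
tcp_pos: [0.474, -0.3475, 0.3094]
orientation: [0.782, 0.624, -0.0, -0.001]
ft_force: [0.1, 0.4, -2.5]
gripper_width: 0.172
finger_force: 68.5
```

```bash
cat > held.py <<'E'
from h import *
st,s,P,C,ray=wrist(); e=R.from_quat(st["orientation"]).as_matrix()
print(st["tcp_pos"],"psi",np.degrees(np.arctan2(e[1,0],e[0,0])),"tilt",e[:,2],st["ft_force"])
hsv=cv2.cvtColor(s["img"],cv2.COLOR_RGB2HSV)
Q=(P-st["tcp_pos"])@e  # tool frame
b=(hsv[...,0]>100)&(hsv[...,0]<118)&(hsv[...,1]>110)&(np.hypot(Q[...,0],Q[...,1])<.11)&(Q[...,2]>.03)&(Q[...,2]<.09)
X=Q[b]; A=np.c_[X[:,:2],np.ones(len(X))]; k=np.linalg.lstsq(A,X[:,2],rcond=None)[0]
r=cv2.minAreaRect((X[:,:2]*1000).astype(np.float32)); print("tool frame top face: slopes",k,"rect",r,len(X))
n=e@np.array([-k[0],-k[1],1]); n/=np.linalg.norm(n); print("normal",n)
bw=P[b]; r=cv2.minAreaRect((bw[:,:2]*1000).astype(np.float32)); print("world rect",r,"z median",np.median(bw[:,2]),np.percentile(bw[:,2],[5,95]))
save("held.png",s["img"])
E
python3 held.py
```

```text
[ 0.47397884 -0.34753894  0.30943377] psi 77.14730504231613 tilt [-0.00163943  0.00133388 -0.99999777] [ 0.14957199  0.40660883 -2.51030469]
tool frame top face: slopes [-0.00097297  0.00146253  0.06093872] rect ((6.584972381591797, -0.9241943359375), (141.1139678955078, 127.09890747070312), 89.99362182617188) 17577
normal [-0.00284888  0.00260779 -0.99999254]
world rect ((474.441650390625, -340.8273620605469), (127.09744262695312, 141.11341857910156), 77.15523529052734) z median 0.248594671217247 [0.24733488 0.24967104]
```

View pics/held.png

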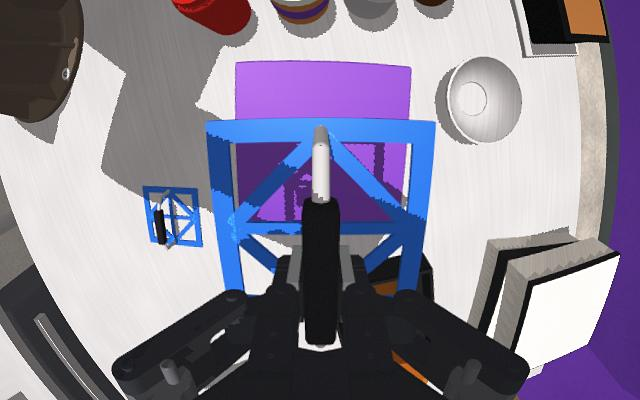

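The stencil is held level (slope about 0.15°). Its front edge is 70 mm ahead, so it is centred in the grip within 1 mm, with the underside 65 mm below the TCP. I'll refine the cake pose from the stored views.

```bash
python3 - <<'E'
from h import *
import pickle
from scipy.optimize import least_squares
b=pickle.load(open("b.pkl","rb"))
def rep(n,P,img):
    hsv=cv2.cvtColor(img,cv2.COLOR_RGB2HSV); d=np.hypot(P[...,0]-.533,P[...,1]-.094)
    m=(d<.11)&(abs(P[...,2]-.126)<.005)
    q=(P[m][:,:2]*1000).astype(np.float32); print(n,"top",len(q),P[m][:,2].mean(),cv2.minAreaRect(q))
    m=(d<.15)&(d>.1)&(abs(P[...,2]-.064)<.008); q=P[m][:,:2]
    a=np.arctan2(q[:,1]-.094,q[:,0]-.533); o=[]
    for t in np.arange(-np.pi,np.pi,.1):
        k=q[(a>=t)&(a<t+.1)]
        if len(k)>3: o.append(k[np.argmax(np.hypot(*(k-[.533,.094]).T))])
    o=np.array(o)
    r=least_squares(lambda p:np.hypot(*(o-p[:2]).T)-p[2],[.533,.094,.14],loss="soft_l1",f_scale=.002).x if len(o)>5 else 0; print("  plate",r,len(o))
for f in("w1.pkl","w2.pkl"):
    st,s,P,C,ray=pickle.load(open(f,"rb")); rep(f,P,s["img"])
for n in b: rep(n,cloud(b[n]),b[n]["img"])
t=snapshot("top"); pickle.dump(t,open("t3.pkl","wb")); rep("top now",cloud(t),t["img"])
E
```

```text
w1.pkl top 6148 0.1250708094298388 ((524.8230590820312, 108.48406219482422), (138.83421325683594, 109.5068588256836), 25.005277633666992)
  plate [0.52977428 0.09492586 0.13710098] 48
w2.pkl top 8472 0.12523103603065205 ((532.4140014648438, 94.65803527832031), (139.6295928955078, 140.2101593017578), 29.260406494140625)
  plate [0.53205536 0.09412735 0.13959466] 49
top top 1455 0.12496613332327468 ((532.1484985351562, 94.95823669433594), (139.6085968017578, 139.33248901367188), 29.277400970458984)
  plate [0.53211736 0.09491572 0.13864251] 63
scene top 1313 0.12588856371794335 ((536.2227172851562, 90.8490219116211), (144.95382690429688, 139.54083251953125), 29.204849243164062)
  plate [0.53556588 0.09074977 0.13980313] 62
top now top 1462 0.12507196126350514 ((532.14306640625, 94.95209503173828), (139.50230407714844, 139.2155303955078), 29.298154830932617)
  plate [0.53215083 0.09510367 0.1387082 ] 63
```

The cake turned about 4° during the braking, so its yaw is now 29.3° and its centre (0.5322, 0.0948). Carrying the stencil over the bottles with its underside at 0.245 m.

Request:
send_rows([
  {"dp": [0.124,-0.0114,0],"rot": [0,0,0]},
  {"dp": [0.247,-0.0227,0],"rot": [0,0,0]},
  {"dp": [0.247,-0.0227,0],"rot": [0,0,0]},
  {"dp": [0.247,-0.0227,0],"rot": [0,0,0]},
  {"dp": [0.247,-0.0227,0],"rot": [0,0,0]},
  {"dp": [0.247,-0.0227,0],"rot": [0,0,0]},
  {"dp": [0.247,-0.0227,0],"rot": [0,0,0]},
  {"dp": [0.247,-0.0227,0],"rot": [0,0,0]},
  {"dp": [0.247,-0.0227,0],"rot": [0,0,0]},
  {"dp": [0.247,-0.0227,0],"rot": [0,0,0]},
  {"dp": [0.247,-0.0227,0],"rot": [0,0,0]},
  {"dp": [0.247,-0.0227,0],"rot": [0,0,0]},
  {"dp": [0.247,-0.0227,0],"rot": [0,0,0]},
  {"dp": [0.247,-0.0227,0],"rot": [0,0,0]},
  {"dp": [0.247,-0.0227,0],"rot": [0,0,0]},
  {"dp": [0.247,-0.0227,0],"rot": [0,0,0]},
  {"dp": [0.247,-0.0227,0],"rot": [0,0,0]},
  {"dp": [0.247,-0.0227,0],"rot": [0,0,0]},
  {"dp": [0.124,-0.0114,0],"rot": [0,0,0]},
  {"dp": [0,0,0],"rot": [0,0,0]},
])

```text
t: 18.37
tcp_pos: [0.5333, 0.0972, 0.3103]
orientation: [0.781, 0.624, -0.0, -0.0]
ft_force: [-0.6, 0.0, -2.0]
gripper_width: 0.175
finger_force: 68.5
```

Request:
send_rows([
  {"dp": [0,0,0],"rot": [0,0,-0.5]},
  {"dp": [0,0,0],"rot": [0,0,-0.8]},
  {"dp": [0,0,0],"rot": [0,0,-0.8]},
  {"dp": [0,0,0],"rot": [0,0,-0.8]},
  {"dp": [0,0,0],"rot": [0,0,-0.8]},
  {"dp": [0,0,0],"rot": [0,0,-0.8]},
  {"dp": [0,0,0],"rot": [0,0,-0.8]},
  {"dp": [0,0,0],"rot": [0,0,-0.8]},
  {"dp": [0,0,0],"rot": [0,0,-0.8]},
  {"dp": [0,0,0],"rot": [0,0,-0.8]},
  {"dp": [0,0,0],"rot": [0,0,-0.8]},
  {"dp": [0,0,0],"rot": [0,0,-0.8]},
  {"dp": [0,0,0],"rot": [0,0,-0.8]},
  {"dp": [0,0,0],"rot": [0,0,-0.43]},
  {"dp": [0,0,0],"rot": [0,0,0]},
  {"dp": [0,0,0],"rot": [0,0,0]},
  {"dp": [0,0,0],"rot": [0,0,0]},
])

```text
t: 19.78
tcp_pos: [0.5334, 0.0943, 0.3107]
orientation: [0.506, 0.862, -0.0, -0.0]
ft_force: [-0.1, -0.1, -1.9]
gripper_width: 0.173
finger_force: 68.4
```

```bash
python3 held.py
```

```text
[0.53338975 0.09433594 0.31067398] psi 119.1811179154173 tilt [-3.01810694e-04 -1.25524489e-04 -9.99999947e-01] [-0.10427537 -0.06973137 -1.89577333]
tool frame top face: slopes [-0.00226482  0.00147982  0.0610141 ] rect ((7.385795593261719, -1.486846923828125), (141.50462341308594, 126.84103393554688), 89.90647888183594) 17414
normal [-0.00269807  0.00113033 -0.99999572]
world rect ((528.4715576171875, 100.05146789550781), (141.5046844482422, 126.84092712402344), 29.274566650390625) z median 0.2497682787194307 [0.24853738 0.25082278]
```

Request:
send_rows([
  {"dp": [0,0,0.05],"rot": [0,0,0]},
  {"dp": [0,0,0.1],"rot": [0,0,0]},
  {"dp": [0,0,0.15],"rot": [0,0,0]},
  {"dp": [0,0,0.15],"rot": [0,0,0]},
  {"dp": [0,0,0.15],"rot": [0,0,0]},
  {"dp": [0,0,0.1],"rot": [0,0,0]},
  {"dp": [0,0,0.1],"rot": [0,0,0]},
  {"dp": [0,0,0.05],"rot": [0,0,0]},
  {"dp": [0,0,0.05],"rot": [0,0,0]},
  {"dp": [0,0,0],"rot": [0,0,0]},
  {"dp": [0,0,0],"rot": [0,0,0]},
])

```text
t: 20.75
tcp_pos: [0.5337, 0.0947, 0.221]
orientation: [0.506, 0.863, 0.0, 0.0]
ft_force: [0.2, -0.2, -2.1]
gripper_width: 0.176
finger_force: 68.4
```

```bash
python3 held.py; python3 - <<'E'
from h import *
st,s,P,C,ray=wrist()
d=np.hypot(P[...,0]-.5322,P[...,1]-.0948)
m=(d<.12)&(P[...,2]>.115)&(P[...,2]<.135)
print("cake",m.sum(),np.percentile(P[m][:,2],[5,50,95,99]))
for n in("top","scene"):
    s=snapshot(n);P=cloud(s);h=cv2.cvtColor(s["img"],cv2.COLOR_RGB2HSV)
    b=(h[...,0]>100)&(h[...,0]<118)&(h[...,1]>110)&(np.hypot(P[...,0]-.5322,P[...,1]-.0948)<.12)&(P[...,2]<.18)&(P[...,2]>.13)
    q=P[b]; print(n,len(q),q[:,2].mean() if len(q) else 0,cv2.minAreaRect((q[:,:2]*1000).astype(np.float32)) if len(q) else 0)
E
```

```text
[0.53371297 0.09472407 0.22095491] psi 119.26623285973726 tilt [ 1.73145536e-04  4.16413477e-05 -9.99999984e-01] [ 0.24901818 -0.16569181 -2.07693309]
tool frame top face: slopes [-0.00226943  0.0016197   0.0610042 ] rect ((7.2864227294921875, -1.563995361328125), (140.91847229003906, 126.9088363647461), 89.99315643310547) 17437
normal [-0.00234925  0.00122957 -0.99999648]
world rect ((528.7973022460938, 100.31841278076172), (140.9182586669922, 126.90911102294922), 29.2730655670166) z median 0.1600626761438911 [0.15882133 0.16110556]
cake 11776 [0.12426328 0.12543358 0.12649949 0.12690175]
top 274 0.1594637935063866 ((500.6235046386719, 78.25669860839844), (67.77099609375, 138.13821411132812), 28.541423797607422)
scene 717 0.1609205947290499 ((534.3970336914062, 92.29912567138672), (147.2085723876953, 140.04730224609375), 29.087812423706055)
```

The underside is at 0.156 m, level and aligned (29.27°, cake 29.28°). Final 19 mm down.

Request:
send_rows([
  {"dp": [0,0,0.03],"rot": [0,0,0]},
  {"dp": [0,0,0.04],"rot": [0,0,0]},
  {"dp": [0,0,0.04],"rot": [0,0,0]},
  {"dp": [0,0,0.04],"rot": [0,0,0]},
  {"dp": [0,0,0.03],"rot": [0,0,0]},
  {"dp": [0,0,0.01],"rot": [0,0,0]},
  {"dp": [0,0,0],"rot": [0,0,0]},
  {"dp": [0,0,0],"rot": [0,0,0]},
  {"dp": [0,0,0],"rot": [0,0,0]},
  {"dp": [0,0,0],"rot": [0,0,0]},
])

```text
t: 21.78
tcp_pos: [0.5337, 0.0947, 0.202]
orientation: [0.506, 0.863, 0.0, 0.0]
ft_force: [-0.1, -0.1, -2.0]
gripper_width: 0.175
finger_force: 68.4
```

```bash
python3 held.py; python3 - <<'E'
from h import *
s=snapshot("scene");save("fin.png",cv2.resize(s["img"][130:290,180:440],(780,480)))
P=cloud(snapshot("top"));q=P[(np.hypot(P[...,0]-.4136,P[...,1]-.2358)<.03)&(P[...,2]>.1)&(P[...,2]<.13)]
print(len(q),q[:,2].mean() if len(q) else 0)
E
```

```text
[0.53367152 0.09472388 0.20198122] psi 119.27006273968718 tilt [ 2.85023320e-04  4.74537130e-05 -9.99999958e-01] [-0.1070211  -0.06726123 -1.98359572]
tool frame top face: slopes [-0.00154399  0.00234308  0.06105099] rect ((7.228786468505859, -1.4700851440429688), (127.10240936279297, 140.48573303222656), 0.017463495954871178) 17502
normal [-2.51378835e-03  2.48722984e-04 -9.99996809e-01]
world rect ((528.8726196289062, 100.31401824951172), (140.48599243164062, 127.10265350341797), 29.25289535522461) z median 0.14107937564474854 [0.13982943 0.14214109]
16 0.1112679852620869
```

View pics/fin.png

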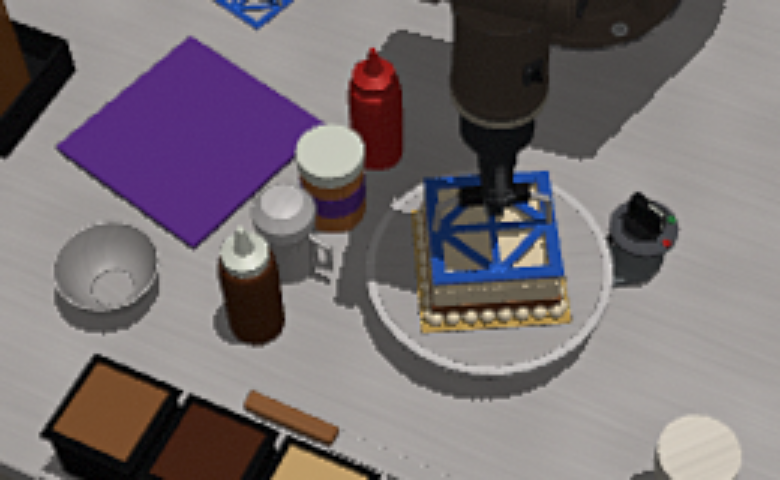

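The view shows the stencil over the cake at (497,225), edges parallel, its underside 0.137 m high and about 11 mm clear. The knob (650,225) is up and at red, and the bottles and jars are standing where they were. Handing in.

```bash
python3 -c "
from station import close_job
print(close_job())"
```

```text
the job is handed in; nothing more can be done
None
```

I set the brake to the red dot and handed the job in with the stencil held still, level and centred about 11 mm above the cake, by my own measurements; the station gave no verdict.

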